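# Hold the pump-unit cover over its threaded holes

### The arm

A 6-joint arm with a two-finger parallel gripper is mounted at the origin on the work surface. World frame = base frame: x ahead of the robot, y to its left, z up, the work surface at z = 0. Lengths are in m, angles in rad, forces in N, time in s.
With the tool pointing down it reaches from about 0.25 to 0.725 m from the base axis. Payload 4 kg.
Tool frame: the origin (TCP) lies between the finger pads; the fingertips stand 8 mm ahead of it and the grasp point (between the pads) lies 11 mm behind it (bot.tip_reach is the distance from the TCP to the fingertips, in m); z points along the fingers, y is the line along which they close (so a half turn about z gives the same grasp; the last joint's range is limited). The gripper opens to 85 mm and grips with 20 to 120 N. Pads are 22 mm wide; open, the fingers measure 114 mm over their backs; the gripper's body (76 mm by 85 mm) begins 54 mm behind the grasp point. The pads swing forward as they close: fully open they stand 13 mm farther back than shut.
Start: joints at [1.311, 0.241, 0.005, 1.335, 0, 1.571], TCP at [0.128, 0.483, 0.239] pointing down, gripper open.
Joint ranges: [-2.72, 2.72], [-1.05, 1.87], [-1.09, 1.28], [-1.99, 2.15], [-1.42, 1.44], [-3.14, 3.14]. Speed limits (rad/s): [2.79, 2.79, 3.14, 3.14, 3.14, 3.14].

### API

Orientations are given as a unit quaternion [x, y, z, w].
In Python, from workcell import bot gives the robot as it stands.
- The arm moves only by the tool move_arm, never from a script. Its argument "deltas" is a list of rows, each a list of 7 numbers: the opening, from 0 (shut) to 1 (fully open), then the shift along the tool's x, y, z in mm, then the turn, a rotation vector about the tool's x, y, z in degrees. In form: [[gripper, tx, ty, tz, ax, ay, az], ...]. A call has 1 to 10 rows; each row shifts and turns the commanded pose from where the row before left it, along the tool's axes as they then stand; what a row does not reach is not made up. A row lasts 1/12 s, in which the tool goes at most 41.7 mm and 7.16 degrees, less where a joint would pass 70% of its speed; a pose out of reach is approached as far as the arm can. A call is refused whole if a number of a shift passes 41.7 or a number of a turn 7.16, either way. A call with a gripper value outside its range is refused whole. The fingers move at their own pace and stop on an object; the grip force is fixed at half the most. Time passes only in rows, so rows that do not move let the fingers close. It gives the time, the measured TCP pose, the force, the opening and the grip force at its end, in the units of the state.
- bot.get_obs(): the state, without advancing time (a new reading comes with each control period).
- bot.camera(name): name is "scene" or "side" or "wrist"; returns the picture (384x512x3 uint8, blue, green, red); there is no depth.
- bot.calibration(name): a dict with "K" (3x3 intrinsics, pixels), "dist_coeffs" ([k1, k2, p1, p2, k3] as OpenCV has them; the pictures are not rectified), "position" and "orientation" of the camera in the world. Camera axes: x right, y down, z forward; pixel columns grow to the right and rows downward; lengths in m; the calibration is good to about 2 mm. A picture is of the moment at which its call begins: read the wrist's pose just before it. calibration takes no time and is no camera call; for the wrist camera it gives the pose at the moment of the call.
- bot.job_done(): hands the job in; it is judged then, once.
Trained networks look in the newest picture that a camera, given by its name, has taken for a name from the list of things; names that differ only in an ending like _2 or _b are one class to them, and where a whole thing is asked for, a point or a joint stands for the part that bears it (a point fixed in the world has none). Each returns a list of dicts, best first, with "conf" (0 to 1); they miss things now and then, are a little off and sometimes report something else, mostly with a low value. They report only what shows in the picture. A call takes as long as a camera call. They do not tell look-alikes from the thing itself.
- bot.outline_of(query, camera): "pixels" (384x512 bool, what is visible of it) and "rect" ([left, top, width, height] in pixels, round what is visible of it).
The state is a dict: "clock": time; "joint_pos": joint angles; "joint_vel": joint speeds; "tau": joint torques, N m; "eef_pos": TCP position; "tool_rot": TCP orientation; "ft_force": force on the tool from outside, world axes, zero at the start; "ft_torque": the same for the moment, N m; "grip_width": finger opening in m; "grasp_force": force on a finger pad.
Only numpy, scipy, OpenCV 4.12 (cv2) and the standard library are available. Lean on these libraries where they do the work, as an engineer would, in place of code of your own. Each camera call takes 0.05 s, during which the arm holds its last target. There are 200 camera calls.

### The job

The pump unit on the lab bench stands open, with a fresh seal around its well. Slide its metal cover plate out from under the lips of the storage rack, carry it over and hold it hovering level about one centimetre above the unit's raised flange, with all four of its holes centred over the four threaded holes (the hole pattern fits one way round only), so that a colleague can start the screws. Finish while still holding it there in the gripper, never let the cover touch the pump unit, and leave the other things on the bench where they are.

Things in the scene. Friction and masses are not known exactly. Their poses are not given: they have to be found in the camera images.
- cover: Bare aluminium cover plate, loose, 120 mm (its x) by 100 mm (y), 6 mm thick, about 0.25 kg, with a bow handle on its middle and four round 12 mm through holes in a trapezoid: the wide pair (74 mm apart) near the -x edge, the narrow pair (44 mm apart) near the +x edge. Origin: centre of the plate's underside; z up, handle side.
- handle (a point): Centre of the cover's handle bar, 43 mm above the plate's underside, over its centre of mass. Flat-sided black bar 76 mm long along the plate's x, 16 mm wide (y), 22 mm tall (32 to 54 mm above the underside), on two 10 mm steel posts at x = -32 and +32 mm. To be gripped across its width from above. Axes as the cover's.
- rack: Dark steel storage rack fixed to the bench, 115 mm (x) by 124 mm (y), open at the front (-x), a stop at the back. The cover starts flat on its floor (12 mm above the bench), x axes parallel within 1 degree, its origin at x = -12 to -1 mm; it can only slide out along the rack's -x, and is clear of the lips beyond x = -95 mm. Origin: centre of the underside.
- lips (a point): Midway between the rack's two lips, at their top face, 26 mm above the bench (rack x = 11, y = 0). The lips run along the rack's x from -34.5 to +57.5 mm, their underside is 22 mm above the bench, and they overhang the cover's two long edges; 80 mm is free between them and the handle stands up in that gap. Side walls 108 mm apart.
- pump_unit: Pump unit fixed to the bench: cream casing 240 mm (x) by 200 mm (y), 78 mm high; on its middle a raised aluminium flange 140 x 120 mm, top 88 mm above the bench, round an open well 70 x 50 mm with a thin rubber seal standing 1.5 mm above the flange. Four threaded holes in the cover's trapezoid: wide pair towards -x. Origin: centre of the underside; z up.
- hole0 (a point): Centre of cover hole 0 (wide pair, +y side) on the plate's underside, at x = -47, y = 37 mm from the cover's origin.
- thread0 (a point): Centre of threaded hole 0 of the pump unit (wide pair, +y side) (brass insert 10 mm wide, 6 mm bore) at the flange's top face, at x = -47, y = 37, z = 88 mm from the unit's origin. Cover hole 0 belongs over it.
- hole1 (a point): Centre of cover hole 1 (wide pair, -y side) on the plate's underside, at x = -47, y = -37 mm from the cover's origin.
- thread1 (a point): Centre of threaded hole 1 of the pump unit (wide pair, -y side) (brass insert 10 mm wide, 6 mm bore) at the flange's top face, at x = -47, y = -37, z = 88 mm from the unit's origin. Cover hole 1 belongs over it.
- hole2 (a point): Centre of cover hole 2 (narrow pair, +y side) on the plate's underside, at x = 47, y = 22 mm from the cover's origin.
- thread2 (a point): Centre of threaded hole 2 of the pump unit (narrow pair, +y side) (brass insert 10 mm wide, 6 mm bore) at the flange's top face, at x = 47, y = 22, z = 88 mm from the unit's origin. Cover hole 2 belongs over it.
- hole3 (a point): Centre of cover hole 3 (narrow pair, -y side) on the plate's underside, at x = 47, y = -22 mm from the cover's origin.
- thread3 (a point): Centre of threaded hole 3 of the pump unit (narrow pair, -y side) (brass insert 10 mm wide, 6 mm bore) at the flange's top face, at x = 47, y = -22, z = 88 mm from the unit's origin. Cover hole 3 belongs over it.
- dish: Bystander, to be left alone: small open steel screw dish, 64 mm across, 18 mm high. Origin: centre of its underside.
- driver: Bystander, to be left alone: screwdriver lying flat, 170 mm long, along its x axis. Origin: on or just under the tool, between its ends.
- reagent: Bystander, to be left alone: white plastic reagent bottle, 64 mm across, 130 mm high. Origin: centre of its underside.
- jar: Bystander, to be left alone: small amber glass jar with black cap, 52 mm across, 70 mm high. Origin: centre of its underside.
- tray: Bystander, to be left alone: empty grey open plastic tray, 100 x 120 x 35 mm. Origin: centre of its underside.
- slidebox: Bystander, to be left alone: closed blue slide box, 85 x 100 x 35 mm. Origin: centre of its underside.
- tuberack: Bystander, to be left alone: white rack of capped sample tubes, 70 x 180 mm, 90 mm high. Origin: centre of its underside.
There are look-alikes about, which are no part of the job. Of the things like the cover, leave any that is green, pink or purple; of the rest the larger one is meant.

How it is judged:
On the way:
1. the cover has been slid out of the rack's open front, clear of the lips (x of cover in the frame of rack below -0.09 m), for 0.1 s.
At the end, for the whole second after the job is handed in: The cover is held by the fingers, still, level within about 5 degrees, its underside 3 to 20 mm above the flange, each of its four holes within 3.5 mm (horizontally) of its own threaded hole, and touching nothing but the gripper (horizontal distance between hole0 and thread0 below 0.0035 m and horizontal distance between hole1 and thread1 below 0.0035 m and horizontal distance between hole2 and thread2 below 0.0035 m and horizontal distance between hole3 and thread3 below 0.0035 m and z of each of hole0, hole1, hole2, hole3 in the frame of pump_unit above 0.091 m and z of cover in the frame of pump_unit below 0.108 m and angle between cover's own z axis and vertical below 0.09 rad and contact force between the fingers and cover above 1 N and contact force between cover and pump_unit below 0.1 N and contact force between cover and rack below 0.1 N and linear speed of cover below 0.02 m/s and contact force between cover and dish below 0.1 N and contact force between cover and driver below 0.1 N and contact force between cover and reagent below 0.1 N and contact force between cover and jar below 0.1 N and contact force between cover and tray below 0.1 N and contact force between cover and slidebox below 0.1 N and contact force between cover and tuberack below 0.1 N); the arm keeps its last pose, push and grip.
It fails at once if the cover touches the pump unit (contact force between cover and pump_unit above 1 N).
It fails at once if a bystander is moved by more than 20 mm (distance of any of dish, driver, reagent, jar, tray, slidebox, tuberack from where it was at the start of the episode above 0.02 m).
It also fails if it takes over 58 s, if anything falls off the work surface, if the arm or the gripper's body presses on something with over 40 N, if the wrist force passes 120 N, or if a joint passes its speed limit or range.

## Working session

There is one attempt and no reset: what is moved stays moved. The work goes in short steps, Python scripts to look and compute and a tool call to move; the robot and the scene stay as the last step left them, time stands still between calls to the robot, and variables do not carry over. Pictures are saved under pics/ and viewed, at most 10 in all, crops included, and the job is handed in when it is done.

Besides the shell and the picture viewer there is one more tool, called after "Call:" by a JSON object that holds its "fn" and its "kwargs". move_arm: Moves the arm, as the interface text tells. Its arguments: {"type":"object","properties":{"deltas":{"type":"array","items":{"type":"array","items":{"type":"number"}}}},"required":["deltas"]}

```bash
mkdir -p pics
cat > h.py <<'E'
from workcell import bot
import numpy as np, cv2
from scipy.spatial.transform import Rotation as R
E
python3 - <<'E'
from h import *
a=bot.camera("scene");b=bot.camera("side")
cv2.imwrite("pics/a.png",a);cv2.imwrite("pics/b.png",b)
cv2.imwrite("pics/ab.png",cv2.resize(np.vstack([a,b]),None,fx=.78,fy=.78))
for c in("scene","side"):
    k=bot.calibration(c);print(c,k)
    for q in("cover","rack","pump_unit"):
        for r in bot.outline_of(q,c):print(q,r["conf"],r["rect"])
print(bot.get_obs())
E
```

```text
scene {'K': array([[375.48588836,   0.        , 260.29857458],
       [  0.        , 375.48588836, 193.88259248],
       [  0.        ,   0.        ,   1.        ]]), 'dist_coeffs': array([-0.09887785,  0.        ,  0.        ,  0.        ,  0.        ]), 'position': array([ 0.91370431, -0.52401677,  0.9996432 ]), 'orientation': array([ 0.91956567,  0.26327373, -0.0798508 , -0.28055261])}
cover 0.76 [349.0, 170.4, 23.7, 20.2]
cover 0.71 [319.0, 195.2, 30.2, 23.5]
cover 0.63 [282.0, 146.4, 39.1, 29.2]
cover 0.57 [202.2, 136.3, 38.3, 23.0]
cover 0.55 [238.1, 98.1, 38.8, 28.1]
rack 0.85 [284.7, 142.9, 42.0, 42.0]
pump_unit 0.86 [169.6, 209.7, 116.1, 103.8]
pump_unit 0.4 [283.6, 147.4, 39.5, 24.4]
side {'K': array([[497.148973  ,   0.        , 270.64000364],
       [  0.        , 497.148973  , 192.38325411],
       [  0.        ,   0.        ,   1.        ]]), 'dist_coeffs': array([0.0186733, 0.       , 0.       , 0.       , 0.       ]), 'position': array([-0.04966157, -1.05403957,  1.0892816 ]), 'orientation': array([ 0.87277793, -0.24508781,  0.10941484, -0.4076997 ])}
cover 0.9 [224.8
[... 316 characters left out ...]
pos': array([ 1.31101879e+00,  2.40749105e-01,  4.81623224e-03,  1.33520918e+00,
       -1.36064905e-05,  1.57077602e+00]), 'joint_vel': array([-8.13776149e-04, -1.15511996e-03,  2.18955533e-03, -1.13047220e-03,
        2.57126617e-05, -1.10718332e-04]), 'tau': array([-4.06839681e-04, -3.71781242e+01,  2.52330351e+01,  5.34121631e-03,
       -1.06834423e-04,  1.10306976e-05]), 'eef_pos': array([0.12841285, 0.48313294, 0.23916165]), 'tool_rot': array([ 1.29513779e-01,  9.91577607e-01, -1.72287812e-04, -1.56456843e-05]), 'ft_force': array([ 0.67297028,  0.4852573 , -0.32150549]), 'ft_torque': array([ 0.00433092, -0.04951315, -0.0852863 ]), 'grasp_force': 0.0, 'grip_width': 0.08568454695770338}
```

View pics/a.png

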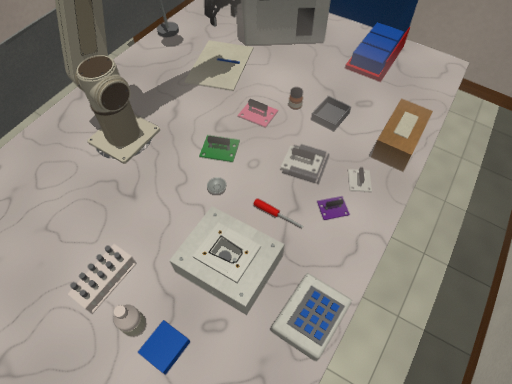

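View pics/b.png

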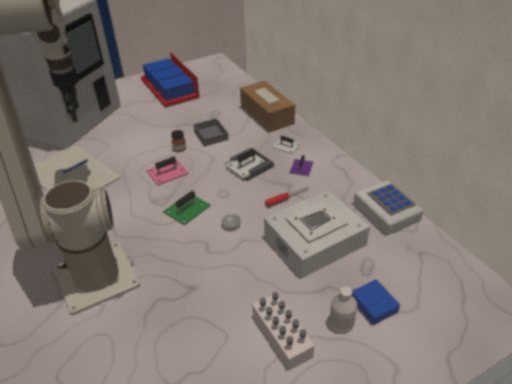

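The scene view shows these candidates for the cover (scene pixels):
- grey plate in the dark rack, (303,160)
- small white plate, (360,180)
- green plate, (220,148)
- pink plate, (258,112)
- purple plate, (333,208)

By the description it's the larger non-coloured one, in the rack at (303,160). I'll check it in a close crop.

```bash
cat >> h.py <<'E'
def ray(cam,uv,k=None):
    k=k or bot.calibration(cam)
    p=cv2.undistortPoints(np.array(uv,float).reshape(-1,1,2),k["K"],k["dist_coeffs"])[:,0]
    d=R.from_quat(k["orientation"]).apply(np.c_[p,np.ones(len(p))]);return k["position"],d
def onz(cam,uv,z,k=None):
    o,d=ray(cam,uv,k);return o+d*((z-o[2])/d[:,2])[:,None]
def proj(cam,P,k=None):
    k=k or bot.calibration(cam);r=R.from_quat(k["orientation"]).inv()
    return cv2.projectPoints(np.array(P,float).reshape(-1,3),r.as_rotvec(),-r.apply(k["position"]),k["K"],k["dist_coeffs"])[0][:,0]
E
python3 - <<'E'
from h import *
a=cv2.imread("pics/a.png");b=cv2.imread("pics/b.png")
r=lambda i,x,y,w,h,s:cv2.resize(i[y:y+h,x:x+w],None,fx=s,fy=s,interpolation=cv2.INTER_CUBIC)
o=np.hstack([np.vstack([r(a,270,130,80,60,5),r(a,190,215,80,60,5)]),np.vstack([r(b,210,140,80,60,5),r(b,275,190,80,60,5)])])
cv2.imwrite("pics/c.png",o)
print(onz("scene",[[305,163],[228,252],[220,148],[258,112],[360,180],[333,208]],.02))
print(onz("side",[[250,164],[317,219]],.02))
print(onz("scene",[[228,250]],.088),onz("side",[[317,219]],.088))
E
```

```text
[[ 0.62676666  0.21978385  0.02      ]
 [ 0.59349487 -0.18307265  0.02      ]
 [ 0.3480467   0.12335109  0.02      ]
 [ 0.36532651  0.34120067  0.02      ]
 [ 0.81199222  0.25312736  0.02      ]
 [ 0.7835259   0.10954112  0.02      ]]
[[ 0.61847011  0.21352688  0.02      ]
 [ 0.65628164 -0.14838395  0.02      ]]
[[ 0.61240299 -0.20192038  0.088     ]] [[ 0.61138782 -0.2059783   0.088     ]]
```

View pics/c.png

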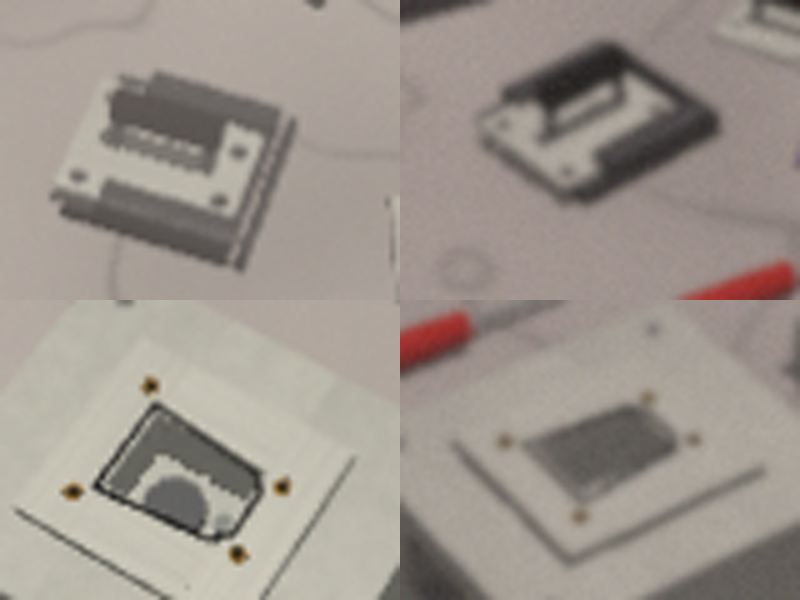

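The top row shows the grey cover in the dark rack, handle up, open front to the left in the scene view. The bottom row shows the pump flange with four brass threads, wide pair on the left in the scene view. Next I fit both poses.

```bash
cat >> h.py <<'E'
H=np.array([[-47,37],[-47,-37],[47,22],[47,-22]])/1e3
def fit(L,W):
    L=np.array(L);W=np.array(W)[:,:2];l=L-L.mean(0);w=W-W.mean(0)
    a=np.arctan2((l[:,0]*w[:,1]-l[:,1]*w[:,0]).sum(),(l*w).sum())
    M=np.array([[np.cos(a),-np.sin(a)],[np.sin(a),np.cos(a)]]);t=W.mean(0)-M@L.mean(0)
    return t,np.degrees(a),np.linalg.norm(L@M.T+t-W,axis=1)*1e3
E
python3 - <<'E'
from h import *
c=lambda l,ox,oy,px,py:[[ox+(x-px)/5-.4,oy+(y-py)/5-.4] for x,y in l]
print("unit scene",fit(H,onz("scene",c([(150,385),(73,491),(282,487),(238,553)],190,215,0,300),.088)))
print("unit side",fit(H,onz("side",c([(505,441),(580,517),(648,398),(693,439)],275,190,400,300),.088)))
print("cover scene",fit(H[1:],onz("scene",c([(77,177),(238,152),(220,200)],270,130,0,0),.018)))
print("cover side",fit(H[:2],onz("side",c([(505,122),(568,170)],210,140,400,0),.018)))
for n in["dish","driver","reagent","jar","tray"]:
  for r in bot.outline_of(n,"scene")[:1]:
    x=r["rect"];print(n,r["conf"],onz("scene",[[x[0]+x[2]/2,x[1]+x[3]/2]],.01))
E
```

```text
unit scene (array([ 0.60960448, -0.20431814]), np.float64(1.4294736657025922), array([0.39900067, 0.13383955, 0.28179735, 0.29524222]))
unit side (array([ 0.60838382, -0.20506542]), np.float64(1.5173548679583473), array([0.72399346, 0.80956124, 0.34872146, 0.45278807]))
cover scene (array([0.61294377, 0.22400035]), np.float64(11.193588344645041), array([0.39929866, 0.22661427, 0.31252774]))
cover side (array([0.61259282, 0.22339856]), np.float64(8.950266190280617), array([0.04145345, 0.04145345]))
dish 0.8 [[ 0.43028936 -0.00677822  0.01      ]]
driver 0.76 [[0.64190927 0.01287799 0.01      ]]
reagent 0.75 [[ 0.48445029 -0.48541287  0.01      ]]
jar 0.55 [[0.43803102 0.4912814  0.01      ]]
tray 0.75 [[0.59495973 0.48587861 0.01      ]]
```

Call:
{"fn": "move_arm", "kwargs": {"deltas": [[1, 0, 0, 0, 0, 0, -6.35], [1, 0, 0, 0, 0, 0, -6.35], [1, 0, 0, 0, 0, 0, -6.35], [1, 0, 0, 0, 0, 0, -6.35], [1, -28, -22.5, 0, 0, 0, 0], [1, -28, -22.5, 0, 0, 0, 0], [1, -28, -22.5, 0, 0, 0, 0], [1, -28, -22.5, 0, 0, 0, 0], [1, -28, -22.5, 0, 0, 0, 0], [1, -28, -22.5, 0, 0, 0, 0]]}}

```text
clock: 1.48
eef_pos: [0.3196, 0.3802, 0.2395]
tool_rot: [-0.092, 0.996, 0.0, 0.0]
ft_force: [0.8, 0.7, -0.3]
grip_width: 0.0855
grasp_force: 0.0
```

Call:
{"fn": "move_arm", "kwargs": {"deltas": [[1, -28, -22.5, 0, 0, 0, 0], [1, -28, -22.5, 0, 0, 0, 0], [1, -28, -22.5, 0, 0, 0, 0], [1, -28, -22.5, 0, 0, 0, 0], [1, -28, -22.5, 0, 0, 0, 0], [1, -28, -22.5, 0, 0, 0, 0], [1, -28, -22.5, 0, 0, 0, 0], [1, -28, -22.5, 0, 0, 0, 0], [1, -10, -6, 0, 0, 0, 0], [1, 0, 0, 0, 0, 0, 0]]}}

```text
clock: 2.32
eef_pos: [0.585, 0.2387, 0.2382]
tool_rot: [-0.089, 0.996, -0.0, 0.0]
ft_force: [-0.5, 0.7, 0.0]
grip_width: 0.0853
grasp_force: 0.0
```

Run:
```python
from h import *
o=bot.get_obs();print(o["clock"],o["eef_pos"],R.from_quat(o["tool_rot"]).as_matrix().round(4))
k=bot.calibration("wrist");a=bot.camera("wrist");cv2.imwrite("pics/w1.png",a)
import pickle;pickle.dump(k,open("w1.pkl","wb"));print(k)
for r in bot.outline_of("cover","wrist"):print(r["conf"],r["rect"])
```

```text
2.3167 [0.58500308 0.23874123 0.23817071] [[-9.840e-01 -1.781e-01  2.000e-04]
 [-1.781e-01  9.840e-01 -6.000e-04]
 [-0.000e+00 -6.000e-04 -1.000e+00]]
{'K': array([[298.64224961,   0.        , 258.76788174],
       [  0.        , 298.64224961, 193.89688358],
       [  0.        ,   0.        ,   1.        ]]), 'dist_coeffs': array([0.02665426, 0.        , 0.        , 0.        , 0.        ]), 'position': array([0.51115757, 0.22530269, 0.37373352]), 'orientation': array([0.63329795, 0.75892327, 0.11607485, 0.09744646])}
0.85 [201.5, 134.6, 83.5, 95.7]
0.76 [343.7, 0.9, 107.0, 35.2]
0.61 [214.4, 285.1, 72.5, 54.5]
0.57 [115.9, 254.7, 71.8, 52.3]
```

View pics/w1.png

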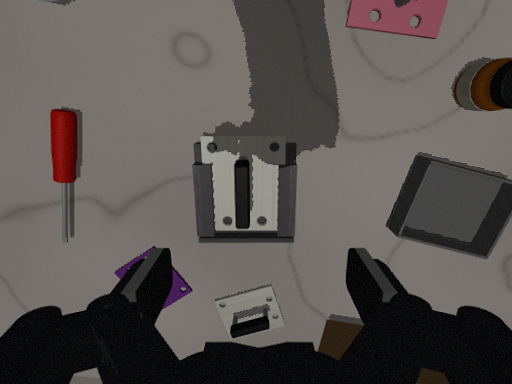

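The wrist view shows the cover squarely in its rack, open front up. Its holes are at about (275,147), (212,147), (262,220) and (228,220), and the handle is at (242,195).

```bash
cat >> h.py <<'E'
def refine(img,uv,n=5):
    g=cv2.cvtColor(img,cv2.COLOR_BGR2GRAY).astype(float);out=[]
    for u,v in uv:
        for _ in range(4):
            x,y=int(round(u)),int(round(v));p=g[y-n:y+n+1,x-n:x+n+1];w=np.clip(np.median(p)*.9-p,0,None)+1e-6
            Y,X=np.mgrid[y-n:y+n+1,x-n:x+n+1];u,v=(X*w).sum()/w.sum(),(Y*w).sum()/w.sum()
        out.append([u,v])
    return np.array(out)
E
python3 - <<'E'
from h import *
import pickle;k=pickle.load(open("w1.pkl","rb"));a=cv2.imread("pics/w1.png")
uv=refine(a,[(275,147),(212,147),(262,220),(228,220)]);print(uv)
print(fit(H,onz("wrist",uv,.0175,k)))
# rack edges: outer side walls bottom/back
q=onz("wrist",[[199,240],[294,240]],.01,k);d=q[1]-q[0];print("rack y dir deg-90",np.degrees(np.arctan2(d[1],d[0]))-90,np.linalg.norm(d))
t,a_,_=fit(H,onz("wrist",uv,.0175,k))
M=bot.get_obs();T=R.from_quat(M["tool_rot"]).as_matrix()
print("tool shift mm",T.T@(np.r_[t,.044]-M["eef_pos"])*1e3)
E
```

```text
[[274.15419842 146.514504  ]
 [214.03544021 146.12445931]
 [261.51997114 220.18814384]
 [227.20010414 220.39096469]]
(array([0.61281249, 0.22518539]), np.float64(9.797510525544645), array([1.25390363, 1.40909685, 0.12483113, 0.80491461]))
rack y dir deg-90 10.30815307298053 0.12727390175989317
tool shift mm [-27.52951892 -20.79090844 194.63690406]
```

Call:
{"fn": "move_arm", "kwargs": {"deltas": [[1, -13.5, -10.5, 0, 0, 0, 0], [1, -14, -10.8, 10, 0, 0, 0], [1, 0, 0, 30, 0, 0, 0], [1, 0, 0, 30, 0, 0, 0], [1, 0, 0, 30, 0, 0, 0], [1, 0, 0, 30, 0, 0, 0], [1, 0, 0, 15, 0, 0, 0], [1, 0, 0, 5, 0, 0, 0], [1, 0, 0, 0, 0, 0, 0], [1, 0, 0, 0, 0, 0, 0]]}}

```text
clock: 3.25
eef_pos: [0.6132, 0.2261, 0.0906]
tool_rot: [-0.092, 0.996, 0.0, 0.001]
ft_force: [0.1, 0.5, 0.1]
grip_width: 0.0853
grasp_force: 0.0
```

Run:
```python
from h import *
o=bot.get_obs();print(o["clock"],o["eef_pos"],o["tool_rot"])
a=bot.camera("wrist");s=bot.camera("scene")
s=cv2.resize(s[110:206,260:388],(512,384),interpolation=cv2.INTER_CUBIC)
cv2.imwrite("pics/w2.png",cv2.resize(np.vstack([a,s]),None,fx=.78,fy=.78))
```

```text
3.25 [0.61316195 0.22609659 0.09062293] [-9.23099497e-02  9.95730048e-01  2.51592780e-04  6.94463653e-04]
```

View pics/w2.png

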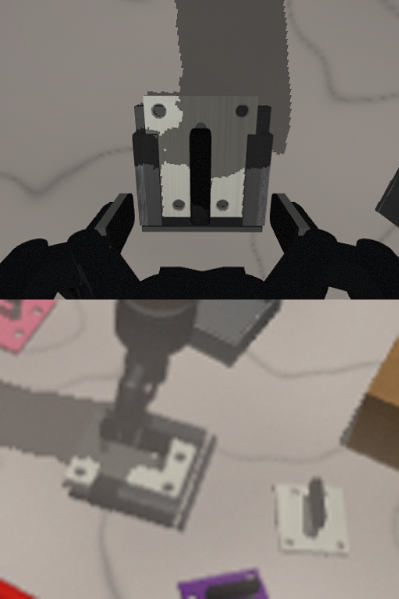

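The handle sits midway between the open fingers at about (201,170), parallel to them. I'll lower and close.

Call:
{"fn": "move_arm", "kwargs": {"deltas": [[1, 0, -1, 20, 0, 0, 0], [1, 0, 0, 16, 0, 0, 0], [1, 0, 0, 10, 0, 0, 0], [1, 0, 0, 0, 0, 0, 0], [0, 0, 0, 0, 0, 0, 0], [0, 0, 0, 0, 0, 0, 0], [0, 0, 0, 0, 0, 0, 0], [0, 0, 0, 0, 0, 0, 0], [0, 0, 0, 0, 0, 0, 0], [0, 0, 0, 0, 0, 0, 0]]}}

```text
clock: 4.18
eef_pos: [0.6138, 0.2245, 0.0442]
tool_rot: [-0.092, 0.996, 0.001, 0.001]
ft_force: [-1.2, 1.6, -1.3]
grip_width: 0.0149
grasp_force: 58.9
```

Call:
{"fn": "move_arm", "kwargs": {"deltas": [[0, 0, 0, 0, 0, 0, 0], [0, 0, 0, 0, 0, 0, 0], [0, 0, 0, 0, 0, 0, 0], [0, 0, 0, 0, 0, 0, 0], [0, 0, 0, 0, 0, 0, 0], [0, 0, 0, 0, 0, 0, 0]]}}

```text
clock: 4.68
eef_pos: [0.6138, 0.2245, 0.0441]
tool_rot: [-0.092, 0.996, 0.0, 0.001]
ft_force: [-0.8, 0.9, 5.9]
grip_width: 0.0148
grasp_force: 60.1
```

Gripped. Now I ease it up 1.5 mm and slide it out.

Call:
{"fn": "move_arm", "kwargs": {"deltas": [[0, 0, 0, -1.5, 0, 0, 0], [0, 4, 0, 0, 0, 0, 0], [0, 8, 0, 0, 0, 0, 0], [0, 10, 0, 0, 0, 0, 0], [0, 10, 0, 0, 0, 0, 0], [0, 10, 0, 0, 0, 0, 0]]}}

```text
clock: 5.18
eef_pos: [0.5716, 0.2159, 0.0442]
tool_rot: [-0.091, 0.996, -0.0, -0.0]
ft_force: [1.2, -1.0, -1.7]
grip_width: 0.0152
grasp_force: 59.3
```

Call:
{"fn": "move_arm", "kwargs": {"deltas": [[0, 10, 0, 0, 0, 0, 0], [0, 12, 0, 0, 0, 0, 0], [0, 12, 0, 0, 0, 0, 0], [0, 12, 0, 0, 0, 0, 0], [0, 12, 0, 0, 0, 0, 0], [0, 6, 0, 0, 0, 0, 0], [0, 4, 0, 0, 0, 0, 0], [0, 0, 0, 0, 0, 0, 0], [0, 0, 0, 0, 0, 0, 0]]}}

```text
clock: 5.93
eef_pos: [0.5048, 0.2037, 0.0443]
tool_rot: [-0.092, 0.996, -0.0, -0.001]
ft_force: [-0.3, -0.2, -3.3]
grip_width: 0.015
grasp_force: 58.9
```

Run:
```python
from h import *
o=bot.get_obs();print(o["clock"],o["eef_pos"],o["ft_force"],o["grip_width"])
k=bot.calibration("wrist");a=bot.camera("wrist");s=bot.camera("scene")
cv2.imwrite("pics/w3r.png",a)
import pickle;pickle.dump((k,o),open("w3.pkl","wb"))
s=cv2.resize(s[110:206,240:368],(512,384),interpolation=cv2.INTER_CUBIC)
cv2.imwrite("pics/w3.png",cv2.resize(np.vstack([a,s]),None,fx=.78,fy=.78))
```

```text
5.9333 [0.50484416 0.20373201 0.0442746 ] [-0.34851322 -0.18763249 -3.31721752] 0.015014134247145915
```

View pics/w3.png

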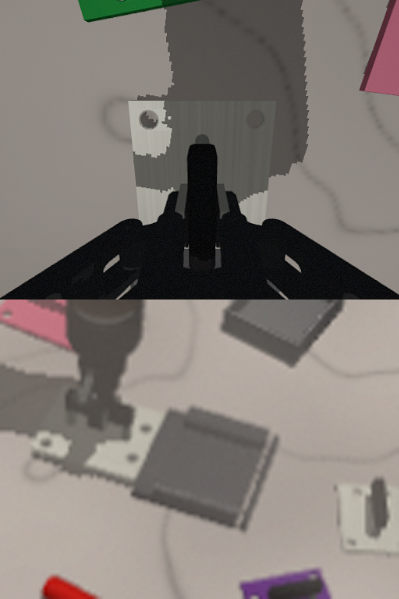

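The cover is out, its rear edge at the rack's front, and level. I'll lift, turn 9° and carry it over.

Call:
{"fn": "move_arm", "kwargs": {"deltas": [[0, 0, 0, -8, 0, 0, 0], [0, 0, 0, -18, 0, 0, 0], [0, 0, 0, -22, 0, 0, 0], [0, 0, 0, -24, 0, 0, 3], [0, 0, 0, -24, 0, 0, 3], [0, 0, 0, -24, 0, 0, 3], [0, 0, 0, -18, 0, 0, 0], [0, 0, 0, -8, 0, 0, 0], [0, 0, 0, 0, 0, 0, 0], [0, 0, 0, 0, 0, 0, 0]]}}

```text
clock: 6.87
eef_pos: [0.5053, 0.204, 0.1906]
tool_rot: [-0.013, 1.0, 0.0, 0.0]
ft_force: [0.3, 0.4, -4.4]
grip_width: 0.015
grasp_force: 59.0
```

Call:
{"fn": "move_arm", "kwargs": {"deltas": [[0, -2, -8, 0, 0, 0, 0], [0, -4, -18, 0, 0, 0, 0], [0, -6, -26, 0, 0, 0, 0], [0, -6, -26, 0, 0, 0, 0], [0, -6, -26, 0, 0, 0, 0], [0, -6, -26, 0, 0, 0, 0], [0, -6, -26, 0, 0, 0, 0], [0, -6, -26, 0, 0, 0, 0], [0, -6, -26, 0, 0, 0, 0], [0, -6, -26, 0, 0, 0, 0]]}}

```text
clock: 7.7
eef_pos: [0.5644, -0.0305, 0.1887]
tool_rot: [-0.013, 1.0, -0.0, -0.002]
ft_force: [1.0, -0.3, -2.4]
grip_width: 0.0153
grasp_force: 58.9
```

Call:
{"fn": "move_arm", "kwargs": {"deltas": [[0, -6, -26, 0, 0, 0, 0], [0, -6, -26, 0, 0, 0, 0], [0, -6, -26, 0, 0, 0, 0], [0, -6, -26, 0, 0, 0, 0], [0, -6, -26, 0, 0, 0, 0], [0, -6, -26, 0, 0, 0, 0], [0, -3, -14, 0, 0, 0, 0], [0, -1, -6, 0, 0, 0, 0], [0, 0, 0, 0, 0, 0, 0], [0, 0, 0, 0, 0, 0, 0]]}}

```text
clock: 8.53
eef_pos: [0.6091, -0.2031, 0.1893]
tool_rot: [-0.013, 1.0, 0.001, -0.001]
ft_force: [-0.0, 0.3, -3.4]
grip_width: 0.0146
grasp_force: 59.0
```

Run:
```python
from h import *
o=bot.get_obs();T=R.from_quat(o["tool_rot"]).as_matrix();print(o["clock"],o["eef_pos"],np.degrees(np.arctan2(-T[0,1],T[1,1])),T[:,2],o["ft_force"],o["grip_width"])
print("shift",T.T@(np.array([.609,-.2047,.145])-o["eef_pos"])*1e3)
k=bot.calibration("wrist");a=bot.camera("wrist");s=bot.camera("scene");d=bot.camera("side")
cv2.imwrite("pics/w4r.png",a);cv2.imwrite("pics/s4r.png",s);cv2.imwrite("pics/d4r.png",d)
s=cv2.resize(s[185:281,170:298],(512,384),interpolation=cv2.INTER_CUBIC)
cv2.imwrite("pics/w4.png",cv2.resize(np.vstack([a,s]),None,fx=.78,fy=.78))
```

```text
8.5333 [ 0.60908672 -0.20306321  0.18930344] 1.493934706223571 [-0.0027992   0.00152484 -0.99999492] [-0.0058225   0.33314681 -3.37280544] 0.01463260473449587
shift [ 7.16353670e-03 -1.70474148e+00  4.43009631e+01]
```

View pics/w4.png

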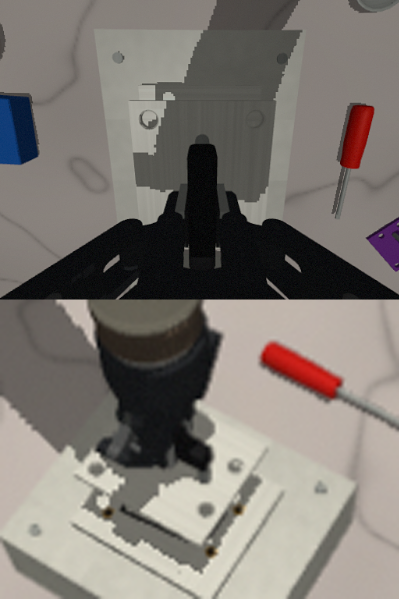

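The wrist and scene views agree: the cover is above the flange, aligned in yaw, driver untouched. I'll come down to about 25 mm above it, with a 1.7 mm y correction.

Call:
{"fn": "move_arm", "kwargs": {"deltas": [[0, 0, -1.7, 8, 0, 0, 0], [0, 0, 0, 14, 0, 0, 0], [0, 0, 0, 14, 0, 0, 0], [0, 0, 0, 8, 0, 0, 0], [0, 0, 0, 0, 0, 0, 0], [0, 0, 0, 0, 0, 0, 0], [0, 0, 0, 0, 0, 0, 0]]}}

```text
clock: 9.27
eef_pos: [0.6106, -0.205, 0.1476]
tool_rot: [-0.013, 1.0, -0.0, 0.001]
ft_force: [-0.8, -0.6, -2.0]
grip_width: 0.015
grasp_force: 58.9
```

Run:
```python
from h import *
import pickle
o=bot.get_obs();T=R.from_quat(o["tool_rot"]).as_matrix();print(o["clock"],o["eef_pos"],np.degrees(np.arctan2(-T[0,1],T[1,1])),T[:,2],o["ft_force"])
k=bot.calibration("wrist");a=bot.camera("wrist");s=bot.camera("scene");d=bot.camera("side")
for n,i in zip("wsd",(a,s,d)):cv2.imwrite(f"pics/{n}5r.png",i)
pickle.dump((k,o),open("w5.pkl","wb"))
f=lambda i,x,y,w,h:cv2.resize(i[y:y+h,x:x+w],(400,300),interpolation=cv2.INTER_CUBIC)
cv2.imwrite("pics/w5.png",np.vstack([np.hstack([f(a,156,110,88,66),f(a,284,110,88,66)]),np.hstack([f(s,190,205,80,60),f(d,275,180,80,60)])]))
```

```text
9.2667 [ 0.61057045 -0.20498565  0.14756626] 1.537925344461399 [ 1.19627444e-03 -4.24738599e-04 -9.99999194e-01] [-0.76256591 -0.63465703 -2.04602795]
```

View pics/w5.png

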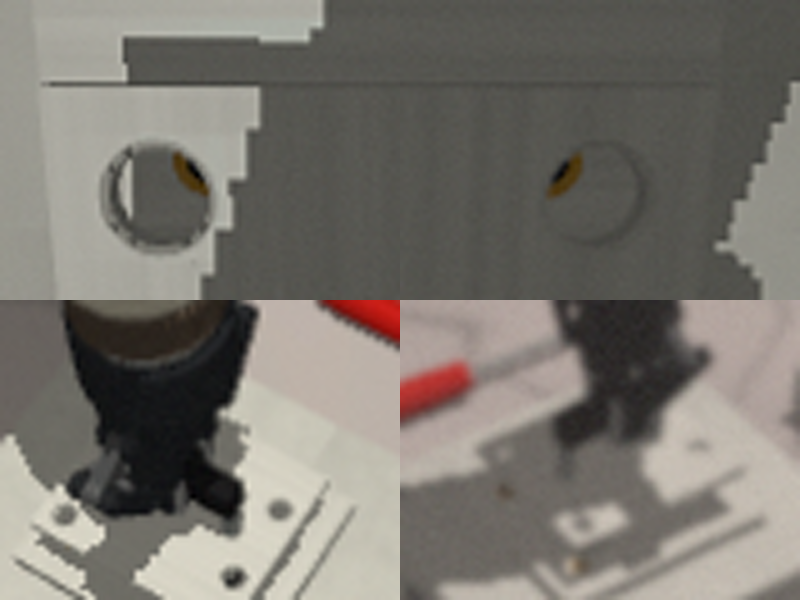

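Brass shows through both wide holes, offset evenly inward, as parallax at this height would give. The holes in each view can be compared with that same camera's unit fit.

Run:
```python
from h import *
import pickle
k,o=pickle.load(open("w5.pkl","rb"));z=o["eef_pos"][2]-.0321+.006
c=lambda l,ox,oy,px,py,s:[[ox+(x-px+.5)/s-.5,oy+(y-py+.5)/s-.5] for x,y in l]
w=onz("wrist",c([(595-400,193),(156,197)],284,110,0,0,400/88),z,k)
w=np.array([onz("wrist",c([(595,193)],284,110,400,0,400/88),z,k)[0],onz("wrist",c([(156,197)],156,110,0,0,400/88),z,k)[0]])
print("wrist",fit(H[:2],w))
print("scene",fit(H[1:],onz("scene",c([(65,514),(280,508),(233,577)],190,205,0,300,5),z)))
print("side",fit(H[[1,3]],onz("side",c([(583,522),(698,445)],275,180,400,300,5),z)))
a=cv2.imread("pics/w5r.png")
# brass pieces: predict thread0/1 image for unit pose estimates
for ux,uy,yaw in((.6096,-.2043,1.43),(.6084,-.2051,1.5)):
    m=R.from_euler("z",yaw,degrees=True).as_matrix()[:2,:2];P=H[:2]@m.T+[ux,uy]
    print(proj("wrist",np.c_[P,[.088]*2],k))
h=cv2.cvtColor(a,cv2.COLOR_BGR2HSV);m=((h[...,1]>110)&(h[...,0]<30)&(h[...,0]>8)).astype(np.uint8);m[:,:180]=0;m[:,340:]=0;m[:120]=0;m[180:]=0
n,_,st,ce=cv2.connectedComponentsWithStats(m);print(st[1:],ce[1:])
```

```text
wrist (array([ 0.60977603, -0.20493725]), np.float64(1.9556557778459558), array([0.05782215, 0.05782215]))
scene (array([ 0.60946429, -0.2044259 ]), np.float64(1.542703009304621), array([0.19546261, 0.46981223, 0.5352777 ]))
side (array([ 0.60945053, -0.20399687]), np.float64(1.9169979527246748), array([0.12020369, 0.12020369]))
[[316.95405511 143.72063821]
 [202.97863493 143.41831772]]
[[315.79776422 141.75623189]
 [201.5994544  141.58949481]]
[[194 144   8   9  30]
 [317 144   7   9  30]] [[197.1        148.13333333]
 [320.46666667 148.3       ]]
```

Scene and side both put the offset at about 1 mm or less. Lowering to hover height.

Call:
{"fn": "move_arm", "kwargs": {"deltas": [[0, 0, 0, 5, 0, 0, 0], [0, 0, 0, 6, 0, 0, 0], [0, 0, 0, 5, 0, 0, 0], [0, 0, 0, 0, 0, 0, 0], [0, 0, 0, 0, 0, 0, 0], [0, 0, 0, 0, 0, 0, 0], [0, 0, 0, 0, 0, 0, 0], [0, 0, 0, 0, 0, 0, 0]]}}

```text
clock: 10.08
eef_pos: [0.6103, -0.2051, 0.1311]
tool_rot: [-0.013, 1.0, -0.0, 0.0]
ft_force: [-0.3, -0.1, -2.1]
grip_width: 0.0149
grasp_force: 59.0
```

Run:
```python
from h import *
import pickle
o=bot.get_obs();T=R.from_quat(o["tool_rot"]).as_matrix();print(o["clock"],o["eef_pos"],np.degrees(np.arctan2(-T[0,1],T[1,1])),T[:,2],o["ft_force"])
k=bot.calibration("wrist");a=bot.camera("wrist");s=bot.camera("scene");d=bot.camera("side")
for n,i in zip("wsd",(a,s,d)):cv2.imwrite(f"pics/{n}6r.png",i)
pickle.dump((k,o),open("w6.pkl","wb"))
for ux,uy,yaw in((.6096,-.2043,1.43),(.6084,-.2051,1.5)):
    m=R.from_euler("z",yaw,degrees=True).as_matrix()[:2,:2];P=H[:2]@m.T+[ux,uy]
    print(proj("wrist",np.c_[P,[.088]*2],k))
f=lambda i,x,y,w,h:cv2.resize(i[y:y+h,x:x+w],(400,300),interpolation=cv2.INTER_CUBIC)
cv2.imwrite("pics/w6.png",np.vstack([np.hstack([f(a,170,132,40,30),f(a,308,132,40,30)]),np.hstack([f(s,190,215,80,60),f(d,275,190,80,60)])]))
```

```text
10.0833 [ 0.61028494 -0.20514445  0.1311074 ] 1.5145021880844887 [ 5.62828189e-04 -1.86022451e-04 -9.99999824e-01] [-0.2513569  -0.0894412  -2.08961262]
[[322.24414831 148.0607583 ]
 [198.32694553 147.78862024]]
[[320.99650801 145.93488354]
 [196.81691691 145.80956142]]
```

View pics/w6.png

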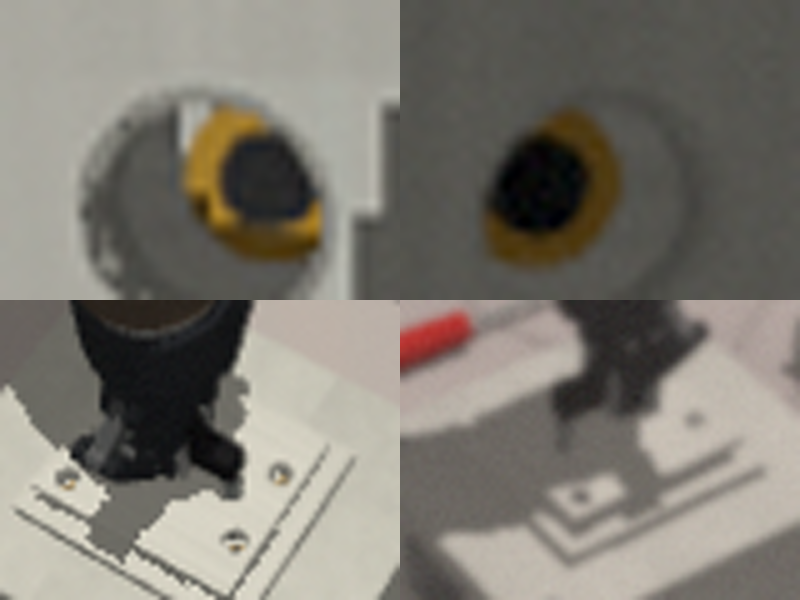

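The wrist view shows both bores inside holes 1 and 0, at crop (265,178) and (540,185). The scene view shows brass in all three visible holes. Now the offset in each camera.

Run:
```python
from h import *
import pickle
k,o=pickle.load(open("w6.pkl","rb"));z=o["eef_pos"][2]-.0321+.006
c=lambda l,ox,oy,px,py,s:[[ox+(x-px+.5)/s-.5,oy+(y-py+.5)/s-.5] for x,y in l]
J=lambda A,B,z:np.vstack([onz("wrist",c([A],308,132,400,0,10),z,k),onz("wrist",c([B],170,132,0,0,10),z,k)])
print("wrist unit",fit(H[:2],J((540,185),(265,178),.088)))
print("wrist cover",fit(H[:2],J((588,195),(200,197),z)))
print("scene cover",fit(H[1:],onz("scene",c([(68,479),(281,474),(235,541)],190,215,0,300,5),z)))
print("side cover",fit(H[[1,3]],onz("side",c([(581,496),(695,420)],275,190,400,300,5),z)))
```

```text
wrist unit (array([ 0.61068872, -0.20530495]), np.float64(1.2383813712670453), array([0.5407402, 0.5407402]))
wrist cover (array([ 0.60877169, -0.20549549]), np.float64(1.6434728793439548), array([0.0726245, 0.0726245]))
scene cover (array([ 0.60982355, -0.20515248]), np.float64(1.471401370340803), array([0.23355096, 0.36993681, 0.15486946]))
side cover (array([ 0.6075063 , -0.20613356]), np.float64(1.5316845302142619), array([0.3867629, 0.3867629]))
```

All three agree within 2 mm. I'll apply the mean correction (+0.8 mm x, +0.7 mm y in the world) and settle.

Call:
{"fn": "move_arm", "kwargs": {"deltas": [[0, -0.8, 0.7, 0, 0, 0, 0], [0, 0, 0, 0, 0, 0, 0], [0, 0, 0, 0, 0, 0, 0], [0, 0, 0, 0, 0, 0, 0], [0, 0, 0, 0, 0, 0, 0], [0, 0, 0, 0, 0, 0, 0], [0, 0, 0, 0, 0, 0, 0], [0, 0, 0, 0, 0, 0, 0]]}}

```text
clock: 10.9
eef_pos: [0.6108, -0.2044, 0.1308]
tool_rot: [-0.013, 1.0, 0.0, -0.0]
ft_force: [0.3, -0.9, -3.2]
grip_width: 0.0154
grasp_force: 59.0
```

Run:
```python
from h import *
o=bot.get_obs();print(o["eef_pos"],o["grasp_force"],o["ft_force"],abs(o["joint_vel"]).max());print(bot.job_done())
```

```text
[ 0.61082136 -0.20436134  0.13079095] 59.015241265296936 [ 0.3034163  -0.88199522 -3.2324315 ] 0.0011241403002198972
the job is handed in; nothing more can be done
None
```

I handed the job in at about 11 s: the cover is out of the rack and held level about 10 mm above the flange, its holes an estimated 1–2 mm or less from the threads (3.5 mm allowed). I didn't re-image after the last 1 mm correction, and the hand-in returned no verdict.

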